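Clip the make-up brush into the dryer and hold its run key half-way

ROBOT

A 6-joint arm with a two-finger parallel gripper is mounted at the origin on the work surface. World frame = base frame: x ahead of the robot, y to its left, z up, the work surface at z = 0. Lengths are in m, angles in degrees, forces in N, time in s.
With the tool pointing down it reaches from about 0.25 to 0.725 m from the base axis. Payload 4 kg.
Tool frame: the origin (TCP) lies on the centre line of the jaws, within the pads' length; the fingertips stand ctrl.tips_ahead ahead of it and the grasp point (between the pads) lies 11 mm behind it (ctrl.tips_ahead is the distance from the TCP to the fingertips, in m); z points along the fingers, y is the line along which they close (so a half turn about z gives the same grasp; the last joint's range is limited). The gripper opens to 85 mm and grips with 20 to 120 N. Pads are 22 mm wide; open, the fingers measure 114 mm over their backs; the gripper's body (76 mm by 85 mm) begins 54 mm behind the grasp point. The pads swing forward as they close: fully open they stand 13 mm farther back than shut.
Start: joints at [-73.568, 13.785, 0.286, 76.501, 0, 90], TCP at [0.141, -0.48, 0.239] pointing down, gripper open.
Joint ranges: [-155.79, 155.79], [-60.16, 107.12], [-62.33, 73.08], [-114, 123.19], [-81.49, 82.49], [-180, 180]. Speed limits (degrees/s): [159.86, 159.86, 180, 180, 180, 180].

INTERFACE

Orientations are given as a 3x3 rotation matrix whose columns are the frame's x, y, z axes.
In Python, from workcell import ctrl gives the robot as it stands.
- The arm moves only by the tool drive_tool, never from a script. Its argument "commands" is a list of rows, each a list of 7 numbers: the finger opening in mm, from 0 to 85.4, then the shift along the world's x, y, z in mm, then the turn, a rotation vector about the world's x, y, z in degrees. A call has 1 to 20 rows; each row is the pose to reach, as a shift and turn from the pose commanded when the call began; what a row does not reach only later rows make up. A row lasts 1/8 s, in which the tool goes at most 62.5 mm and 10.7 degrees, less where a joint would pass 70% of its speed; a pose out of reach is approached as far as the arm can. A call with a gripper value outside its range is refused whole. The fingers move at their own pace and stop on an object; the grip force is fixed at half the most. Time passes only in rows, so rows that repeat a pose let the fingers close. It gives the time, the measured TCP pose, the force, the opening and the grip force at its end, in the units of the state.
- ctrl.state(): the state, without advancing time (a new reading comes with each control period).
- ctrl.grab_frame(name): name is "scene" or "top"; returns a dict with "pixels" (384x512x3 uint8, blue, green, red), "z_map" (384x512 float32, m along the optical axis (not along the pixel's ray), 0 where there is no reading), "fovy" (degrees; the focal length in pixels is half the picture's height over the tangent of half this angle, whatever the lens; pixels are square), "cx", "cy" (the principal point, pixels), "D" ([k1, k2, p1, p2, k3] as OpenCV has them; the pictures are not rectified), "R" (3x3) and "t" (3): a world point X has camera coordinates R X + t. Camera axes: x right, y down, z forward; pixel columns grow to the right and rows downward; lengths in m; the calibration is good to about 2 mm. A picture is of the moment at which its call begins.
- ctrl.hand_in(): hands the job in; it is judged then, once.
The state is a dict: "time_s": time; "joint_pos": joint angles; "qvel": joint speeds; "tau": joint torques, N m; "tool_pos": TCP position; "tcp_rot": TCP orientation; "contact_force": force on the tool from outside, world axes, zero at the start; "torque": the same for the moment, N m; "width": opening from 0.0 (shut) to 1.0 (fully open); "grip_force": force on a finger pad.
Only numpy, scipy, OpenCV 4.12 (cv2) and the standard library are available. Lean on these libraries where they do the work, as an engineer would, in place of code of your own. Each camera call takes 0.05 s, during which the arm holds its last target. There are 200 camera calls.

TASK

Take the make-up brush off its wooden rest and snap it down past the sprung wire jaw into the dryer's clip, handle centred in the clip, fully down in both forks, head over the air outlet, and let go of it. Only then press the dryer's round dead-man key half-way down (10 mm of its 20 mm travel, the gentle speed; never to the bottom) and keep holding it there: the program finishes while the gripper is still holding the key half-way. Leave the jar, the flat case and the mug where they are.

Things in the scene. Friction and masses are not known exactly. Their poses are not given: they have to be found in the camera images.
- brush: Loose make-up brush, about 50 g. Origin on its axis, mid-grip; x runs towards the head. Dark round wooden handle, 12 mm in diameter, x -78 to +64 mm; aluminium ferrule to +86 (up to 18 mm wide); stiff brown head to +120 (up to 29 mm wide). It starts level in the rest, axis 45 mm above the table, origin within 8 mm of the rest's middle, head away from the robot; may be rolled about x.
- brush_head (a point): Middle of the bristle head, on the brush's axis, 103 mm from the brush's origin along its x.
- rest: Wooden brush rest, fixed. Origin at the centre of its underside, x along the brush. Foot 110 x 60 mm, 8 mm thick; two V notches, 8 mm thick, up to 50 mm high, at x = -38 and +38 mm; the space between them is free for fingers above the foot.
- dryer: Ivory brush dryer, fixed, left or right of the rest. Origin under the clip's middle, at table height; x along the clip to the air outlet (round grey grille, 56 mm wide, 30 mm high, at x = +105 mm); jaw hinge on the +y side, key on the -y side. Deck 14 mm high, x -70 to +145, y -35 to +35 mm, with a wing under the key, x -45 to +45, y -120 to -30 mm.
- clip (a point): Where the brush's origin lies when seated: 62 mm above the dryer's origin, same axes; brush level, its x along the clip's x. Two forks, 8 mm thick, at x = -43 and +43 mm: slots 14 mm wide, open upwards, seat 6 mm below this point; -y prongs rise 25 mm above it and flare out, +y prongs 7 mm. Fingers have free space between the forks (78 mm) down to 34 mm below this point.
- jaw (a joint): Two bent 6 mm steel wires on one sprung hinge rod along x, one outside each fork (x = -54, +54 mm). 0 = closed: noses reach over the slots from +y to y = +1.5 mm, 2 mm above a seated handle; their slopes rise outwards to 41 mm above the clip point. Grows (rad) as they are pushed to +y. The handle pushed straight down wedges it to about 0.08 against some 7 N, then it springs back to 0.
- run_key (a joint): Travel of the dead-man key in m: 0 = up, grows as it is pressed straight down, 0.020 = bottom. Spring: about 3 N starts it, 6.5 N at half-way (0.010), 10 N at the bottom; it springs back up when let go.
- key_top (a point): Centre of the top face of the key's round grey flat-topped pad, 40 mm in diameter, 8 mm thick, that moves with the key. Up, this point is 60 mm above the table; it lies 85 mm from the clip's middle towards the dryer's -y, on a grey housing 36 mm high and 52 mm in diameter.
- jar: Small clear glass jar, 48 mm in diameter, about 60 mm tall, loose; origin at the centre of its underside. Leave alone.
- palette: Flat black make-up case, 60 x 50 x 14 mm, loose; origin at the centre of its underside. Leave alone.
- mug: White mug, 76 mm in diameter and 85 mm tall, loose; origin at the centre of its underside. Leave alone.
There are look-alikes about, which are no part of the job. There is more than one size of the brush; the job needs the smallest.

How it is judged (in metres and radians):
On the way, in this order (a step that is already met when the one before it is completed fails the run):
1. the brush is down in both forks of the clip, head over the outlet, jaw sprung back over it (x of brush in the frame of clip between -0.015 and 0.015 m and y of brush in the frame of clip between -0.004 and 0.004 m and z of brush in the frame of clip between -0.004 and 0.003 m and x of brush_head in the frame of clip above 0.07 m and angle between the x axis of brush and the x axis of clip, either way round below 0.08 rad and value of joint jaw below 0.03 rad), for 0.2 s.
2. the brush is let go and the key is held half-way down by the gripper (value of joint run_key between 0.007 and 0.013 m and contact force between any of the fingers, the arm and run_key above 1.5 N and contact force between the fingers and brush below 0.2 N), for 0.5 s.
At the end, for the whole second after the job is handed in: Brush in the clip: origin within 15 mm along, 4 mm across, -4 to +3 mm in height, parallel within 0.08 rad, head on the outlet side, jaw under 0.03 rad, fingers off the brush; the gripper pushes the key with over 1.5 N, travel 7 to 13 mm (all of step 1 and all of step 2); the arm keeps its last pose, push and grip.
It fails at once if the key is pressed to the bottom (over 17.5 mm) (value of joint run_key above 0.0175 m).
It fails at once if the key is pressed (over 6 mm) before the brush is in the clip (value of joint run_key above 0.006 m and distance between brush and clip above 0.03 m).
It fails at once if a bystander (jar, flat case, mug) is displaced by more than 25 mm or tipped (distance of any of jar, palette, mug from where it was at the start of the episode above 0.025 m or angle between any of jar, palette, mug's own z axis and vertical above 0.4 rad).
It also fails if it takes over 51 s, if anything falls off the work surface, if the arm or the gripper's body presses on something with over 40 N, if the wrist force passes 120 N, or if a joint passes its speed limit or range.

## Working session

There is one attempt and no reset: what is moved stays moved. The work goes in short steps, Python scripts to look and compute and a tool call to move; the robot and the scene stay as the last step left them, time stands still between calls to the robot, and variables do not carry over. Pictures are saved under pics/ and viewed, at most 10 in all, crops included, and the job is handed in when it is done.

Besides the shell and the picture viewer there is one more tool, called after "Emit:" as name(argument=value, ...) on one line, values as JSON. drive_tool: Moves the arm, as the interface text tells. Its arguments: {"type":"object","properties":{"commands":{"type":"array"}},"required":["commands"]}

```bash
mkdir -p pics; cat > h.py <<'E'
import numpy as np, cv2, pickle
from workcell import ctrl
def K(f):
    F=f["pixels"].shape[0]/2/np.tan(np.radians(f["fovy"])/2)
    return np.array([[F,0,f["cx"]],[0,F,f["cy"]],[0,0,1.]])
def grab(n,save=None):
    f=ctrl.grab_frame(n)
    if save: cv2.imwrite(f"pics/{save}.png",f["pixels"]); pickle.dump(f,open(f"{save}.pkl","wb"))
    return f
def ray(f,uv):
    p=cv2.undistortPoints(np.array(uv,float).reshape(-1,1,2),K(f),np.array(f["D"],float))[:,0]
    R=np.array(f["R"]);t=np.array(f["t"])
    return -R.T@t, np.c_[p,np.ones(len(p))]@R
def onz(f,uv,z):
    o,d=ray(f,uv); return o+d*((z-o[2])/d[:,2])[:,None]
def depth(f,uv):
    o,d=ray(f,uv); uv=np.array(uv,int).reshape(-1,2); return o+d*f["z_map"][uv[:,1],uv[:,0]][:,None]
def cloud(f):
    h,w=f["z_map"].shape; v,u=np.mgrid[:h,:w]
    return depth(f,np.c_[u.ravel(),v.ravel()]).reshape(h,w,3)
E
python3 - <<'E'
from h import *
s=ctrl.state(); print(s,ctrl.tips_ahead)
for n in("top","scene"):
    f=grab(n,n+"0"); print(n,np.array(f["R"]).round(3).tolist(),(-np.array(f["R"]).T@np.array(f["t"])).round(3),f["fovy"],f["D"])
E
```

```text
{'time_s': 0.0, 'joint_pos': array([-7.35674341e+01,  1.38318915e+01,  2.13782161e-01,  7.65016027e+01,
       -2.75090412e-04,  9.00024426e+01]), 'qvel': array([0.00336929, 0.04390507, 0.00211638, 0.02076287, 0.04258408,
       0.09936665]), 'tau': array([ 3.46980123e-04, -3.72321653e+01,  2.52405649e+01,  1.70132169e-02,
        3.12215416e-04,  2.27487874e-05]), 'tool_pos': array([ 0.1412682 , -0.47898789,  0.23841607]), 'tcp_rot': array([[ 9.59165398e-01,  2.82845160e-01, -5.95659415e-04],
       [ 2.82845788e-01, -9.59163307e-01,  2.00266591e-03],
       [-4.89029474e-06, -2.08936760e-03, -9.99997817e-01]]), 'contact_force': array([-0.49370576, -0.06130628,  0.46948648]), 'torque': array([-0.01843616, -0.02311629,  0.0154841 ]), 'grip_force': 0.0, 'width': 1.000484934677486} 0.008
top [[0.008, -1.0, -0.008], [-0.988, -0.007, -0.157], [0.157, 0.009, -0.988]] [ 0.349 -0.095  1.247] 49.05435758559536 [-0.07280145  0.          0.          0.          0.        ]
scene [[0.156, 0.988, 0.0], [0.84, -0.132, -0.526], [-0.52, 0.082, -0.851]] [ 1.213 -0.193  1.216] 42.39675493485324 [-0.21826932  0.          0.          0.          0.        ]
```

View pics/top0.png

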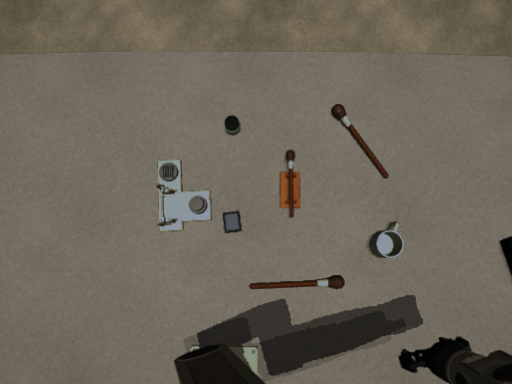

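View pics/scene0.png

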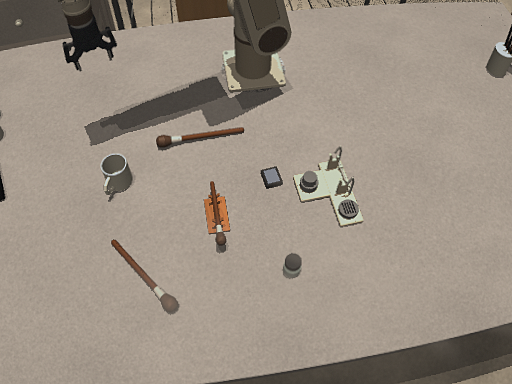

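The top view shows the small brush in its orange rest at about (291,183), head up (+x). The dryer is on the left: grille (169,171), key (198,204), jaw on the left edge (160,205). The flat case is at (232,222), the jar at (232,125) and the mug at (386,243). The scene view agrees: rest at (217,213), key at (310,180), grille at (348,208).

```bash
python3 - <<'E'
from h import *
T=pickle.load(open("top0.pkl","rb"));S=pickle.load(open("scene0.pkl","rb"))
for nm,f,bx,dx in(("top",T,(265,140,315,225),(145,150,222,240)),("scene",S,(195,172,240,255),(285,140,370,232))):
    C=cloud(f); im=f["pixels"].astype(int); hsv=cv2.cvtColor(f["pixels"],cv2.COLOR_BGR2HSV)
    def sub(b): m=np.zeros(im.shape[:2],bool); m[b[1]:b[3],b[0]:b[2]]=1; return m
    print(nm,"table z",np.median(C[250:260,100:120,2]))
    # rest : orange bright
    m=sub(bx)
    o=m&(hsv[...,1]>140)&(hsv[...,2]>110)
    v,u=np.nonzero(o); P=onz(f,np.c_[u,v],0.008)
    print("rest rect",len(u),cv2.minAreaRect((P[:,:2]*1000).astype(np.float32)))
    # brush: raised pixels along by cloud
    z=C[...,2]; b=m&(z>.042)&(z<.075)
    print("brush raised",b.sum(), C[b].mean(0).round(4), C[b].min(0).round(3),C[b].max(0).round(3))
    d=b&(hsv[...,2]<110)
    v,u=np.nonzero(d);P=onz(f,np.c_[u,v],0.047)
    c=P[:,:2].mean(0); _,s,V=np.linalg.svd(P[:,:2]-c);t=(P[:,:2]-c)@V[0]
    print("axis",c.round(4),V[0].round(4),np.degrees(np.arctan2(V[0,1],V[0,0])),[ (c+V[0]*q).round(4) for q in(t.min(),t.max())])
    # deck
    m=sub(dx); d=m&(z>.008)&(z<.02)
    P=C[d]; print("deck",d.sum(),cv2.minAreaRect((P[:,:2]*1000).astype(np.float32)))
    d=m&(z>.053)&(z<.066); P=C[d];
    print("key-level",d.sum())
    n,L,st,cc=cv2.connectedComponentsWithStats(d.astype(np.uint8))
    for i in range(1,n):
        if st[i,4]>15: print(st[i],cc[i],C[L==i].mean(0).round(4),cv2.minEnclosingCircle(C[L==i][:,:2].astype(np.float32)))
    d=m&(z>.07); print("tall",d.sum(),C[d].mean(0),C[d].min(0),C[d].max(0))
    x0,y0,x1,y1=dx
    cv2.imwrite(f"pics/{nm}_c.png",np.hstack([cv2.resize(f["pixels"][b_[1]:b_[3],b_[0]:b_[2]],(400*(1) ,int(400*(b_[3]-b_[1])/(b_[2]-b_[0]))if 0 else 480,),interpolation=cv2.INTER_CUBIC) for b_ in (dx,bx)]))
E
```

```text
top table z -0.0001243619857469458
rest rect 398 ((547.891357421875, -186.99684143066406), (105.73606872558594, 56.93224334716797), 0.4157155156135559)
brush raised 349 [ 0.5694 -0.1875  0.0499] [ 0.464 -0.203  0.042] [ 0.659 -0.173  0.063]
axis [ 0.5657 -0.1875] [-0.9996 -0.0271] -178.4458814711481 [array([ 0.6587, -0.185 ]), array([ 0.4646, -0.1903])]
deck 1711 ((532.55322265625, 127.95280456542969), (212.29739379882812, 156.3995819091797), 3.9699487686157227)
key-level 195
[190 196  14  14 154] [196.49350649 202.75974026] [0.4991 0.0825 0.0593] ((0.4996923506259918, 0.08260130137205124), 0.020058942958712578)
tall 96 [0.44573496 0.08558618 0.46065559] [ 0.3487978  -0.09540384  0.07112255] [0.54876234 0.19429208 1.24733888]
scene table z 0.0010947893508622686
rest rect 559 ((518.9171142578125, -189.4801025390625), (161.02098083496094, 58.48832702636719), 0.9972217082977295)
brush raised 403 [ 0.5768 -0.189   0.0521] [ 0.461 -0.205  0.043] [ 0.659 -0.173  0.064]
axis [ 0.58   -0.1889] [0.9999 0.0152] 0.8689813079677224 [array([ 0.4629, -0.1907]), array([ 0.6602, -0.1877])]
deck 1455 ((492.32598876953125, 150.80673217773438), (233.0669403076172, 306.2291259765625), 82.54827117919922)
key-level 217
[329 157  11   6  35] [333.48571429 159.45714286] [0.4489 0.1631 0.0587] ((0.4459684193134308, 0.16612297296524048), 0.017599239945411682)
[303 171  14  13 142] [309.70422535 176.83098592] [0.4978 0.0817 0.0611] ((0.4962778091430664, 0.08072631061077118), 0.021500922739505768)
[337 181  10   6  29] [341.68965517 184.24137931] [0.5341 0.1655 0.0586] ((0.5333622694015503, 0.16477549076080322), 0.014396497048437595)
tall 121 [0.66441184 0.08592469 0.35673326] [ 0.43094885 -0.19261809  0.07027428] [1.21316262 0.19287857 1.21576561]
```

View pics/top_c.png

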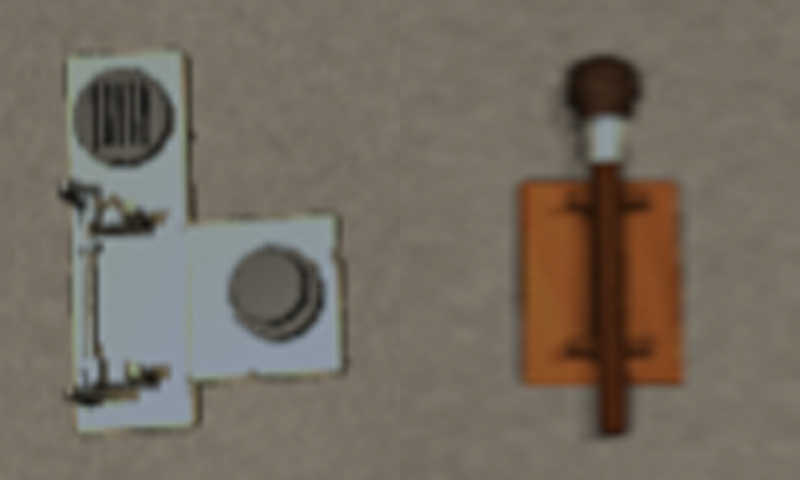

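View pics/scene_c.png

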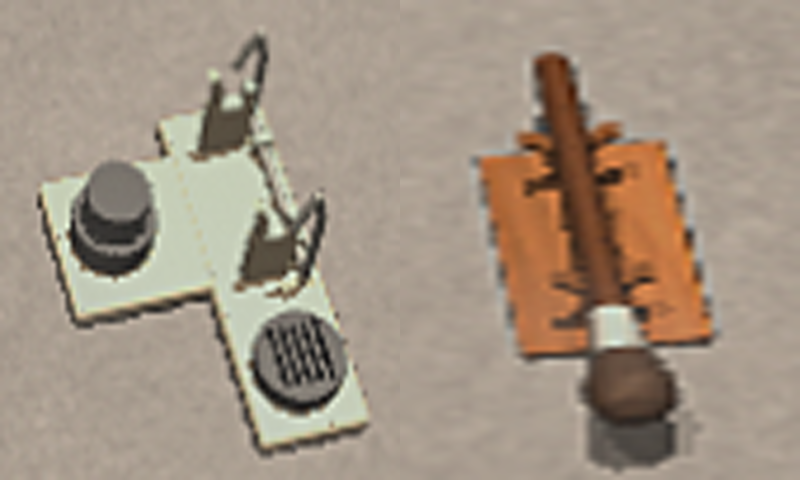

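Crops: deck, grille, key and both forks with jaw wires are clear; the dryer is turned by a few degrees, and the brush is roughly along +x. Next: the dryer pose from the grille, key and deck edges, checked against the jaw and forks.

```bash
python3 - <<'E'
from h import *
T=pickle.load(open("top0.pkl","rb"));S=pickle.load(open("scene0.pkl","rb"))
res=[]
for nm,f,dx,g0,k0 in(("top",T,(145,150,222,240),(169,171),(196.5,202.8)),("scene",S,(285,140,370,232),(348,209),(309.7,176.8))):
    C=cloud(f); hsv=cv2.cvtColor(f["pixels"],cv2.COLOR_BGR2HSV); x0,y0,x1,y1=dx
    z=C[...,2]; m=np.zeros(z.shape,bool); m[y0:y1,x0:x1]=1
    # grille: near its pixel, z 0.023..0.037
    v,u=np.mgrid[:384,:512]; n=(np.hypot(u-g0[0],v-g0[1])<20)&m
    d=n&(z>.025)&(z<.036); _,L,st,cc=cv2.connectedComponentsWithStats(d.astype(np.uint8)); i=1+st[1:,4].argmax()
    vv,uu=np.nonzero(L==i); h=cv2.convexHull(np.c_[uu,vv].astype(np.int32))[:,0]
    P=onz(f,h,.030); E=cv2.fitEllipse((P[:,:2]*1000).astype(np.float32)); G=np.array(E[0]); print(nm,"grille",E,C[L==i].mean(0).round(4))
    d=m&(z>.055)&(z<.066)&(np.hypot(u-k0[0],v-k0[1])<10); vv,uu=np.nonzero(d); h=cv2.convexHull(np.c_[uu,vv].astype(np.int32))[:,0]
    P=onz(f,h,.060); E=cv2.fitEllipse((P[:,:2]*1000).astype(np.float32)); Kp=np.array(E[0]); print(nm,"key",E)
    w=G-Kp; yaw=np.arctan2(w[1],w[0])-np.arctan2(85,105); R=np.array([[np.cos(yaw),-np.sin(yaw)],[np.sin(yaw),np.cos(yaw)]])
    o1=Kp+R@[0,85]; o2=G-R@[105,0]; print(nm,"dist",np.hypot(*w),"(135.1) yaw",np.degrees(yaw),"origin",o1,o2)
    res.append((yaw,(o1+o2)/2))
    # deck edge points in dryer frame
    iv=m&(((z>.008)&(z<.02))); vv,uu=np.nonzero(iv); Q=(onz(f,np.c_[uu,vv],.014)[:,:2]*1000-(o1+o2)/2)@R
    for nm2,sel,ax,fn in(("+y edge",lambda q:(q[:,0]>-65)&(q[:,0]<140),1,np.max),("-y edge",lambda q:(q[:,0]>55)&(q[:,0]<140),1,np.min),("+x edge",lambda q:(abs(q[:,1])<30)&(q[:,0]>50),0,np.max),("-x edge",lambda q:(abs(q[:,1])<30)&(q[:,0]<-40),0,np.min),("wing -y",lambda q:abs(q[:,0])<40,1,np.min),("wing+x",lambda q:(q[:,1]<-45),0,np.max),("wing-x",lambda q:(q[:,1]<-45),0,np.min)):
        q=Q[sel(Q)]; a=q[:,1-ax]; b=np.round(a/5).astype(int); pts=np.array([(k*5,fn(q[b==k,ax])) for k in np.unique(b) if (b==k).sum()>2])
        if len(pts)>3:
            c=np.median(pts[:,1]); ok=abs(pts[:,1]-c)<6; p=np.polyfit(pts[ok,0],pts[ok,1],1); print("  ",nm2,"median",c.round(1),"slope deg",np.degrees(np.arctan(p[0])).round(2))
    hi=m&(z>.022); oi=(o1+o2)/2
    q=np.c_[(C[hi][:,:2]*1000-oi)@R,C[hi][:,2]*1000]; q=q[(q[:,1]>-30)&(q[:,1]<60)&(q[:,0]<75)&(q[:,2]<130)]
    mid=q[abs(q[:,0])<35]; print("   rod?",len(mid),np.median(mid,0) if len(mid) else "")
E
```

```text
top grille ((595.00244140625, 174.5522003173828), (54.39078140258789, 55.25379180908203), 170.167724609375) [0.5951 0.1747 0.0298]
top key ((499.0355224609375, 82.13047790527344), (38.83616256713867, 39.54405975341797), 178.11917114257812)
top dist 133.23447116072168 (135.1) yaw 4.930911097154992 origin [491.72939511 166.81589875] [490.39103919 165.52698418]
   +y edge median 33.8 slope deg -0.99
   -y edge median -34.7 slope deg 0.13
   +x edge median 142.4 slope deg 0.77
   -x edge median -66.4 slope deg 0.35
   wing -y median -118.4 slope deg -1.42
   wing+x median 44.1 slope deg 2.22
   wing-x median -42.9 slope deg 0.63
   rod? 51 [-1.69003915 23.77036744 25.14440214]
scene grille ((596.8102416992188, 172.3726348876953), (56.141517639160156, 60.045494079589844), 54.8277473449707) [0.5967 0.1726 0.0308]
scene key ((496.96002197265625, 82.52997589111328), (39.301124572753906, 41.497920989990234), 79.79611206054688)
scene dist 134.3196551328916 (135.1) yaw 2.9890722766941797 origin [492.52765516 167.41433325] [491.95309437 166.89735824]
   +y edge median 34.1 slope deg 1.49
   -y edge median -34.5 slope deg -1.2
   +x edge median 145.2 slope deg -3.74
   -x edge median -71.5 slope deg 1.88
   wing -y median -120.2 slope deg 0.28
   wing+x median 46.7 slope deg -1.25
   wing-x median -44.8 slope deg -0.39
   rod? 42 [-8.58036532 20.2020996  26.43455014]
```

Emit:
drive_tool(commands=[[40, 399, 291, -60, 0, 0, -15.4], [40, 399, 291, -60, 0, 0, -15.4], [40, 399, 291, -60, 0, 0, -15.4], [40, 399, 291, -60, 0, 0, -15.4], [40, 399, 291, -60, 0, 0, -15.4], [40, 399, 291, -60, 0, 0, -15.4], [40, 399, 291, -60, 0, 0, -15.4], [40, 399, 291, -60, 0, 0, -15.4], [40, 399, 291, -60, 0, 0, -15.4], [40, 399, 291, -60, 0, 0, -15.4], [40, 399, 291, -60, 0, 0, -15.4]])

```text
time_s: 1.48
tool_pos: [0.5393, -0.1896, 0.1794]
tcp_rot: [[1.0, 0.016, -0.001], [0.016, -1.0, -0.0], [-0.001, 0.0, -1.0]]
contact_force: [0.4, -1.2, 1.0]
width: 0.472
grip_force: 0.0
```

Emit:
drive_tool(commands=[[40, 1, 1, -50, 0, 0, 0], [40, 1, 1, -100, 0, 0, 0], [40, 1, 1, -130, 0, 0, 0], [40, 1, 1, -145, 0, 0, 0], [40, 1, 1, -145, 0, 0, 0], [40, 1, 1, -145, 0, 0, 0], [0, 1, 1, -145, 0, 0, 0], [0, 1, 1, -145, 0, 0, 0], [0, 1, 1, -145, 0, 0, 0], [0, 1, 1, -145, 0, 0, 0], [0, 1, 1, -145, 0, 0, 0], [0, 1, 1, -145, 0, 0, 0]])

```text
time_s: 2.98
tool_pos: [0.5425, -0.1891, 0.0358]
tcp_rot: [[1.0, 0.017, 0.003], [0.017, -1.0, -0.003], [0.003, 0.003, -1.0]]
contact_force: [-0.7, -4.2, 6.6]
width: 0.115
grip_force: 58.6
```

Emit:
drive_tool(commands=[[0, 0, 0, 20, 0, 0, 0], [0, 0, 0, 50, 0, 0, 0], [0, 0, 0, 90, 0, 0, 0], [0, 0, 0, 130, 0, 0, 0], [0, -10, 40, 140, 0, 0, 3], [0, -20, 90, 140, 0, 0, 3], [0, -30, 140, 140, 0, 0, 3], [0, -35, 190, 140, 0, 0, 3], [0, -40, 240, 140, 0, 0, 3], [0, -45, 290, 140, 0, 0, 3], [0, -48, 330, 140, 0, 0, 3], [0, -49, 354, 140, 0, 0, 3], [0, -49, 354, 140, 0, 0, 3], [0, -49, 354, 140, 0, 0, 3], [0, -49, 354, 140, 0, 0, 3]])

```text
time_s: 4.85
tool_pos: [0.5038, 0.0945, 0.1743]
tcp_rot: [[0.988, 0.157, -0.01], [0.157, -0.986, 0.048], [-0.002, -0.049, -0.999]]
contact_force: [0.8, -0.1, -0.3]
width: 0.119
grip_force: 58.6
```

```bash
python3 - <<'E'
from h import *
s=ctrl.state(); print(s["tool_pos"],s["width"],s["contact_force"])
for n in("top","scene"):
    f=grab(n,n+"1"); C=cloud(f); hsv=cv2.cvtColor(f["pixels"],cv2.COLOR_BGR2HSV)
    m=(C[...,2]>.14)&(C[...,2]<.215)&(abs(C[...,1]-.166)<.05)&(C[...,0]>.38)&(C[...,0]<.66)
    dk=m&(hsv[...,1]>90)
    P=C[dk]; print(n,dk.sum(),P.min(0).round(3),P.max(0).round(3))
    h=P[(P[:,0]<.55)]; c=np.median(h,0); p=np.polyfit(h[:,0],h[:,1],1); pz=np.polyfit(h[:,0],h[:,2],1); print("line y at .4916",np.polyval(p,.4916),"yaw",np.degrees(p[0]),"pitch",np.degrees(pz[0]),np.polyval(pz,.4916))
t=cv2.imread("pics/top1.png")[130:250,120:240];s=cv2.imread("pics/scene1.png")[110:230,270:390]
cv2.imwrite("pics/c1.png",np.hstack([cv2.resize(a,(400,400),interpolation=cv2.INTER_CUBIC) for a in(t,s)]))
E
```

```text
[0.50381095 0.09446938 0.17425253] 0.11937623218615054 [ 0.76478829 -0.05700384 -0.3123564 ]Traceback (most recent call last):
  File "<stdin>", line 7, in <module>
    return umr_minimum(a, axis, None, out, keepdims, initial, where)
ValueError: zero-size array to reduction operation minimum which has no identity
```

Emit:
drive_tool(commands=[[0, 0, 0, 0, 0, 0, 0], [0, 0, 0, 0, 0, 0, 0], [0, 0, 0, 0, 0, 0, 0]])

```text
time_s: 5.28
tool_pos: [0.5037, 0.0949, 0.1744]
tcp_rot: [[0.987, 0.158, -0.01], [0.158, -0.986, 0.048], [-0.002, -0.049, -0.999]]
contact_force: [0.2, -0.2, -0.8]
width: 0.117
grip_force: 58.6
```

```bash
python3 -c "
from workcell import ctrl
s=ctrl.state(); print(s['tool_pos'],s['joint_pos'],s['qvel'],s['tcp_rot'])"
```

```text
[0.50374816 0.09494962 0.17436554] [  9.04773911  17.43776025  -4.75335114  67.93100851   2.82232614
 179.9442894 ] [ 0.09701196  0.05098177 -0.01336136  0.04533874  0.01369532 -0.04247291] [[ 0.98740233  0.15792313 -0.00984551]
 [ 0.15821601 -0.98622291  0.04829155]
 [-0.00208352 -0.0492409  -0.99878476]]
```

Emit:
drive_tool(commands=[[0, 0, 0, 0, 0, 0, 10], [0, 0, 0, 0, 0, 0, 20], [0, 0, 0, 0, 0, 0, 20]])

```text
time_s: 5.65
tool_pos: [0.5039, 0.095, 0.1743]
tcp_rot: [[0.875, 0.484, -0.026], [0.485, -0.874, 0.042], [-0.002, -0.049, -0.999]]
contact_force: [0.2, -0.8, 0.3]
width: 0.116
grip_force: 58.5
```

Emit:
drive_tool(commands=[[0, 0, 0, 0, -2.4, -1.5, 0], [0, 0, 0, 0, -2.4, -1.5, 0], [0, 0, 0, 0, -2.4, -1.5, 0]])

```text
time_s: 6.02
tool_pos: [0.5037, 0.095, 0.1744]
tcp_rot: [[0.874, 0.485, 0.0], [0.485, -0.874, 0.001], [0.001, -0.0, -1.0]]
contact_force: [0.3, -0.3, -0.2]
width: 0.112
grip_force: 58.6
```

Emit:
drive_tool(commands=[[0, 0, 0, 0, 0, 0, 10], [0, 0, 0, 0, 0, 0, 20], [0, 0, 0, 0, 0, 0, 30], [0, 0, 0, 0, 0, 0, 40], [0, 0, 0, 0, 0, 0, 50], [0, 0, 0, 0, 0, 0, 60], [0, 0, 0, 0, 0, 0, 70], [0, 0, 0, 0, 0, 0, 80], [0, 0, 0, 0, 0, 0, 90], [0, 0, 0, 0, 0, 0, 100], [0, 0, 0, 0, 0, 0, 110], [0, 0, 0, 0, 0, 0, 120], [0, 0, 0, 0, 0, 0, 130], [0, 0, 0, 0, 0, 0, 140], [0, 0, 0, 0, 0, 0, 150], [0, 0, 0, 0, 0, 0, 160], [0, 0, 0, 0, 0, 0, 170]])

```text
time_s: 8.15
tool_pos: [0.5039, 0.0947, 0.1743]
tcp_rot: [[-0.944, -0.331, -0.001], [-0.331, 0.944, 0.0], [0.0, 0.001, -1.0]]
contact_force: [-1.0, -0.1, -0.6]
width: 0.114
grip_force: 58.5
```

Emit:
drive_tool(commands=[[0, 0, 0, 0, 0, 0, 10], [0, 0, 0, 0, 0, 0, 20], [0, 0, 0, 0, 0, 0, 30], [0, 0, 0, 0, 0, 0, 40], [0, 0, 0, 0, 0, 0, 50], [0, 0, 0, 0, 0, 0, 60], [0, 0, 0, 0, 0, 0, 70], [0, 0, 0, 0, 0, 0, 80], [0, 0, 0, 0, 0, 0, 90], [0, -2, 10, 0, 0, 0, 100], [0, -4, 20, 0, 0, 0, 110], [0, -6, 30, 0, 0, 0, 120], [0, -8, 40, 0, 0, 0, 130], [0, -10, 50, 0, 0, 0, 140], [0, -12, 60, 0, 0, 0, 150], [0, -12, 68, 0, 0, 0, 160], [0, -12, 72, 0, 0, 0, 164.7], [0, -12, 72, 0, 0, 0, 164.7], [0, -12, 72, 0, 0, 0, 164.7], [0, -12, 72, 0, 0, 0, 164.7]])

```text
time_s: 10.65
tool_pos: [0.4918, 0.1667, 0.1743]
tcp_rot: [[0.998, 0.065, 0.0], [0.065, -0.998, -0.0], [0.0, 0.0, -1.0]]
contact_force: [0.0, 0.2, -0.1]
width: 0.114
grip_force: 58.5
```

```bash
cat > m.py <<'E'
from h import *
import sys
k=sys.argv[1]; zl,zh=map(float,sys.argv[2:4])
s=ctrl.state(); print(s["tool_pos"],s["joint_pos"].round(1),s["width"],s["contact_force"])
for n in("top","scene"):
    f=grab(n,n+k); C=cloud(f); hsv=cv2.cvtColor(f["pixels"],cv2.COLOR_BGR2HSV)
    m=(C[...,2]>zl)&(C[...,2]<zh)&(abs(C[...,1]-.168)<.03)&(C[...,0]>.38)&(C[...,0]<.66)
    dk=m&(hsv[...,1]>90)
    P=C[dk]; print(n,dk.sum())
    if len(P)<10: continue
    print(P.min(0).round(3),P.max(0).round(3))
    h=P[(P[:,0]<.55)]; p=np.polyfit(h[:,0],h[:,1],1); pz=np.polyfit(h[:,0],h[:,2],1); print("line y at .4916",np.polyval(p,.4916),"yaw",np.degrees(np.arctan(p[0])),"pitch",np.degrees(pz[0]),np.polyval(pz,.4916))
t=cv2.imread(f"pics/top{k}.png")[130:250,120:240];s=cv2.imread(f"pics/scene{k}.png")[110:230,270:390]
cv2.imwrite(f"pics/c{k}.png",np.hstack([cv2.resize(a,(400,400),interpolation=cv2.INTER_CUBIC) for a in(t,s)]))
E
python3 m.py 2 .15 .215
```

```text
[0.49181073 0.16670678 0.17430155] [  18.7   18.1   -3.8   68.1   -0.  -165. ] 0.11424911406423385 [ 0.0067824   0.18737794 -0.12192072]
top 220
[0.415 0.149 0.183] [0.607 0.184 0.213]
line y at .4916 0.16621029094386916 yaw 3.2050043256770366 pitch 0.14025908928798494 0.1889100209106827
scene 179
[0.486 0.16  0.18 ] [0.61  0.183 0.201]
line y at .4916 0.16662940157390557 yaw 1.6824365488170103 pitch 0.3220899124435045 0.18980632629062277
```

View pics/c2.png

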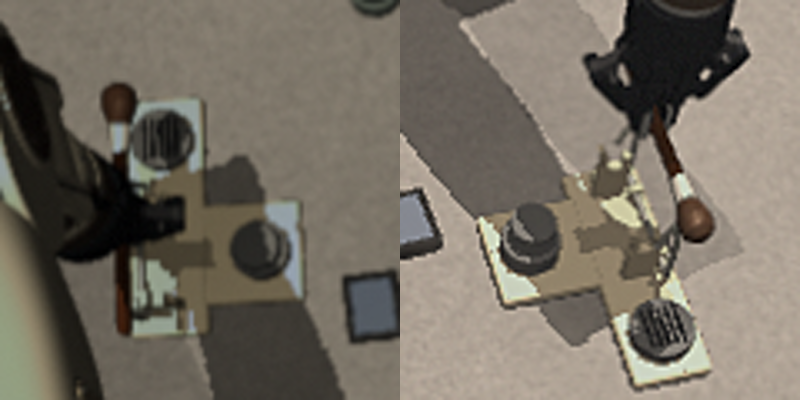

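The crop shows the brush held over the clip, parallel to it, head at the outlet end (scene ≈ (695,220) in the crop). The measured axis agrees with the clip to about 1 mm, so I'm going down.

Emit:
drive_tool(commands=[[0, 0, -0.5, -30, 0, 0, 0], [0, 0, -0.5, -60, 0, 0, 0], [0, 0, -0.5, -80, 0, 0, 0], [0, 0, -0.5, -90, 0, 0, 0], [0, 0, -0.5, -96, 0, 0, 0], [0, 0, -0.5, -102, 0, 0, 0], [0, 0, -0.5, -105, 0, 0, 0], [0, 0, -0.5, -105, 0, 0, 0]])

```text
time_s: 11.75
tool_pos: [0.4929, 0.1655, 0.0703]
tcp_rot: [[0.998, 0.065, 0.003], [0.065, -0.998, -0.002], [0.003, 0.002, -1.0]]
contact_force: [-0.2, -3.5, 3.2]
width: 0.112
grip_force: 59.1
```

```bash
python3 m.py 3 .065 .11
```

```text
[0.4928541  0.16553115 0.07030915] [  18.7   23.7  -12.5   53.6   -0.2 -165.1] 0.1115207400784598 [-0.24219799 -3.47554227  3.2178552 ]
top 178
[0.414 0.148 0.076] [0.606 0.182 0.107]
line y at .4916 0.16525581377857282 yaw 2.662771770226905 pitch -0.18711885402851078 0.08384543034765388
scene 168
[0.488 0.149 0.077] [0.61  0.183 0.104]
line y at .4916 0.1667056411941938 yaw -0.18368514017490772 pitch 0.3416592128472139 0.0860269596033207
```

View pics/c3.png

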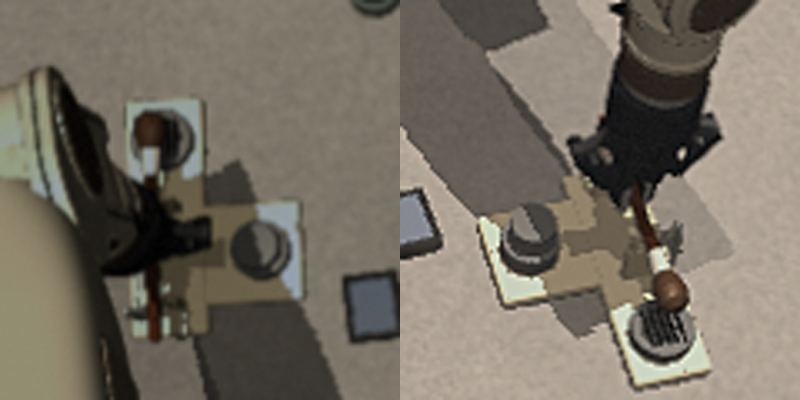

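The brush is over the outlet and the wires push in -y and up, as expected for the wedge. I'll keep pressing.

Emit:
drive_tool(commands=[[0, 0, 0, -3, 0, 0, 0], [0, 0, 0, -6, 0, 0, 0], [0, 0, 0, -9, 0, 0, 0], [0, 0, 0, -12, 0, 0, 0], [0, 0, 0, -12, 0, 0, 0]])

```text
time_s: 12.48
tool_pos: [0.4906, 0.1671, 0.0564]
tcp_rot: [[0.998, 0.067, -0.002], [0.067, -0.998, 0.001], [-0.002, -0.001, -1.0]]
contact_force: [0.4, -0.2, -2.2]
width: 0.114
grip_force: 58.5
```

Emit:
drive_tool(commands=[[0, 0, 0, -3, 0, 0, 0], [0, 0, 0, -5, 0, 0, 0], [0, 0, 0, -7, 0, 0, 0], [0, 0, 0, -7, 0, 0, 0]])

```text
time_s: 12.98
tool_pos: [0.4916, 0.1672, 0.0526]
tcp_rot: [[0.998, 0.067, 0.001], [0.067, -0.998, 0.002], [0.001, -0.001, -1.0]]
contact_force: [-5.7, -1.6, 15.7]
width: 0.119
grip_force: 60.6
```

Emit:
drive_tool(commands=[[0, 0, 0, 1, 0, 0, 0], [25, 0, 0, 1, 0, 0, 0], [25, 0, 0, 1, 0, 0, 0], [25, 0, 0, 1, 0, 0, 0], [25, 0, 0, 1, 0, 0, 0], [25, 0, 0, 30, 0, 0, 0], [25, 0, 0, 70, 0, 0, 0], [25, 0, 0, 110, 0, 0, 0], [25, 0, -40, 120, 0, 0, 0], [0, 6, -85, 120, 0, 0, 0], [0, 6, -85, 120, 0, 0, 0], [0, 6, -85, 120, 0, 0, 0], [0, 6, -85, 120, 0, 0, 0]])

```text
time_s: 14.6
tool_pos: [0.4976, 0.0823, 0.1701]
tcp_rot: [[0.998, 0.068, -0.0], [0.068, -0.998, 0.0], [-0.0, -0.0, -1.0]]
contact_force: [-0.1, -0.3, 0.1]
width: 0.002
grip_force: 0.0
```

```bash
python3 m.py 4 .045 .085; python3 - <<'E'
from h import *
for n,k0 in(("top4",(196.5,202.8)),("scene4",(309.7,176.8))):
    f=pickle.load(open(n+".pkl","rb")); C=cloud(f); z=C[...,2]; v,u=np.mgrid[:384,:512]
    d=(z>.055)&(z<.066)&(np.hypot(u-k0[0],v-k0[1])<12); print(n,d.sum(),C[d].mean(0))
E
```

```text
[0.49755997 0.08233587 0.17005876] [   9.4   16.6   -6.5   66.9    0.  -174.5] 0.001822740632190217 [-0.10580088 -0.30921418  0.14659515]
top 0
scene 235
[0.415 0.157 0.05 ] [0.608 0.185 0.08 ]
line y at .4916 0.16606203174535022 yaw 3.709253957759967 pitch -0.43565232944389876 0.06847258532785469
top4 108 [0.4945517  0.0810749  0.05948157]
scene4 137 [0.49725735 0.08206839 0.06094384]
```

View pics/c4.png

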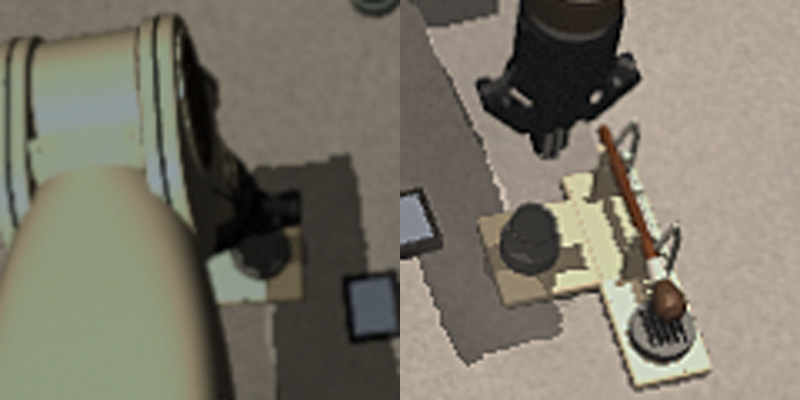

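The brush is seated in the clip: head over the grille (crop ≈ (668,300)), its top at about 0.068 m, wires over it. Next, the key with closed fingers.

Emit:
drive_tool(commands=[[0, 0, 0, -40, 0, 0, 0], [0, 0, 0, -80, 0, 0, 0], [0, 0, 0, -95, 0, 0, 0], [0, 0, 0, -101, 0, 0, 0], [0, 0, 0, -103, 0, 0, 0], [0, 0, 0, -105, 0, 0, 0], [0, 0, 0, -106, 0, 0, 0], [0, 0, 0, -106, 0, 0, 0], [0, 0, 0, -106, 0, 0, 0]])

```text
time_s: 15.82
tool_pos: [0.4986, 0.0817, 0.065]
tcp_rot: [[0.998, 0.066, 0.002], [0.066, -0.998, 0.001], [0.002, -0.001, -1.0]]
contact_force: [-0.6, 0.7, 3.8]
width: -0.005
grip_force: 1.8
```

Emit:
drive_tool(commands=[[0, 0, 0, -1.5, 0, 0, 0], [0, 0, 0, -3, 0, 0, 0], [0, 0, 0, -4.5, 0, 0, 0], [0, 0, 0, -6, 0, 0, 0], [0, 0, 0, -7, 0, 0, 0], [0, 0, 0, -7, 0, 0, 0], [0, 0, 0, -7, 0, 0, 0], [0, 0, 0, -7, 0, 0, 0], [0, 0, 0, -7, 0, 0, 0], [0, 0, 0, -7, 0, 0, 0], [0, 0, 0, -7, 0, 0, 0]])

```text
time_s: 17.2
tool_pos: [0.4986, 0.0818, 0.0578]
tcp_rot: [[0.998, 0.066, 0.002], [0.066, -0.998, 0.001], [0.002, -0.0, -1.0]]
contact_force: [1.0, 1.2, 6.8]
width: -0.0
grip_force: 3.1
```

```bash
python3 - <<'E'
from h import *
f=[];
for i in range(6): grab("scene","scene5"); s=ctrl.state(); f.append(np.r_[s["contact_force"],s["tool_pos"][2]])
print(np.mean(f,0))
E
python3 m.py 6 .045 .085
```

```text
[1.20084977 1.97992485 6.59050285 0.05778336]
[0.49861397 0.08174325 0.05777712] [   9.3   23.2  -15.6   51.     0.  -174.5] -0.0029471301821544656 [1.3648879  2.17047747 7.13621649]
top 0
scene 214
[0.412 0.158 0.046] [0.608 0.186 0.08 ]
line y at .4916 0.16632502451536152 yaw 3.130324616672179 pitch -0.0868529926490989 0.06862987535728089
```

The key is at about 10 mm with 6.6 N on it, and the brush hasn't moved. Handing in.

```bash
python3 -c "
from workcell import ctrl
print(ctrl.hand_in())"
```

```text
the job is handed in; nothing more can be done
None
```

The job is handed in, but hand-in returned no verdict: cameras show the brush seated in the clip with its head over the outlet, and the gripper is holding the key about 10 mm down with about 6.6 N.

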